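# Clamp a blank under a ratchet hold-down

## Task

Clamp the brass blank on the jeweller's bench: raise the hold-down by its wooden knob, click by click, until it rests on its highest tooth; slide the cradle along its channel under the foot until it is fully home against the end stop, and lean on it there for half a second with 12 to 20 N; then press the pawl's thumb pad to let the foot down onto the blank. Work by feel: no more than 30 N against the rail's top stop, on the cradle, on the pawl or by the foot; let go of everything at the end and leave the hammer, the bowl and the ring clamp alone.

Things in the scene. Friction and masses are not known exactly. Their poses are not given: they have to be found in the camera images.
- stand: the fixed hold-down: grey base plate 260 x 105 x 12 mm and a post. Origin on the bench under the foot, 65 mm before the upright toothed rail (x = 65, y = 0 mm, teeth on its +y side, post on its -y side); z up; +x is the way the cradle slides home (away from the robot, towards the post), +y the side of the pawl's pad. The steel strap at the post's top, the rail's top stop, reaches up to z = 168 mm
- knob_grip (a point): centre of the dark wooden knob at the rail's top, 26 x 26 mm wide (sides along the stand's x and y) and 28 mm tall; pulled straight up it raises the rail
- foot (a point): centre of the underside of the hold-down's round brass foot, 26 mm across, on an arm in front of the rail; it is 4 mm above the channel floor when the joint rail reads 0
- rail (a joint): height of the rail (m), 0 lowest. The pawl holds it at 0.0055, 0.0175, 0.0295 and 0.0415 (highest tooth); the top stop is at 0.0445. 0.4 to 0.55 kg; lifting takes 5 to 15 N as each tooth passes the pawl. With the pawl lifted it sinks by its own weight, damped, at about 70 mm/s. With the foot down on the blank it reads 0.0115
- pawl (a joint): angle of the pawl lever (rad): 0 engaged, 0.16 at the end of its travel (pad about 13 mm down). It clears the teeth above about 0.12; its spring and the rail's weight take 3 to 7 N on the pad. It springs back and catches again when let go
- pawl_pad (a point): centre of the top of the pawl's thumb pad, a level dark steel plate 26 x 26 mm, 100 mm to the +y side of the stand's middle plane; pressed down, it lifts the pawl out of the teeth
- cradle_near (a point): centre of the cradle's end face to push on (away from the post), 19.5 mm above the channel floor. Cradle: loose aluminium U-shaped block in the channel, 90 mm long (x), 44 wide, 0.2 to 0.45 kg, a lip 10 mm thick and 39 high at each end, the blank between them, its top 15.5 mm high. Fully home it is at x = -50 to -62 mm in the stand's frame. The far lip clears the foot only on the highest tooth
- hammer_grip (a point): a light hammer, 200 mm long, lying beside the stand; not to be touched (handle's grip point)
- bowl: a small copper bowl, 70 mm across and 30 high, standing beside the stand; not to be touched (centre of its underside)
- ring_clamp: a turned wooden ring clamp, 32 mm thick and 110 mm tall, standing upright beside the post; not to be touched (centre of its underside)
- channel (a point): point on the middle of the channel floor under the foot, 12 mm above the bench; axes as the stand's. The channel runs from x = -130 to +40 mm between fences 12 mm high and 47 mm apart. Its end stop, a steel block across the channel, 44 mm wide and 26 high, is clamped with its face anywhere from x = 28 to 40 mm, elsewhere each time and not measured: the cradle's far end must meet it
Not all that is in view belongs to the job. Leave any purple or turquoise look-alike of the part that bears cradle_near alone.

How it is judged (in metres and radians):
On the way, in this order (a step that is already met when the one before it is completed fails the run):
1. the rail rests on its highest tooth, let go (value of joint rail between 0.0405 and 0.0425 m and contact force between the fingers and rail below 0.1 N), for 0.2 s.
2. the cradle is leaned against the end stop with more than 4 N, the rail still up (contact force between cradle and stop_c0 above 4 N and value of joint rail above 0.0405 m), for 0.2 s.
At the end, for the whole second after the job is handed in: The foot rests on the blank (rail between 9.5 and 13 mm), at rest, the cradle is home (within 2.5 mm of the end stop, in its channel) and the pawl is let go (value of joint rail between 0.0095 and 0.013 m and horizontal distance between cradle_near and stop_c0 below 0.0975 m and y of cradle_near in the frame of stand between -0.005 and 0.005 m and velocity of joint rail between -0.005 and 0.005 m/s and value of joint pawl below 0.12 rad); the robot touches nothing.
It fails at once if the rail is forced against its top stop with more than 30 N (contact force between rail_c4 and stand_c4 above 30 N).
It fails at once if the cradle is pushed with more than 30 N (contact force between the fingers and cradle above 30 N).
It fails at once if the pawl is pressed with more than 30 N (contact force between the fingers and pawl above 30 N).
It fails at once if the foot or its arm is pressed against the cradle with more than 30 N (contact force between rail and cradle above 30 N).
It fails at once if the hammer, bowl or ring clamp is moved by more than 20 mm (distance of any of hammer_grip, bowl, ring_clamp from where it was at the start of the episode above 0.02 m).
It also fails if it takes over 67 s, if anything falls off the work surface, if the arm or the gripper's body presses on something with over 40 N, if the wrist force passes 120 N, or if a joint passes its speed limit or range.

## Robot

A 7-joint arm with a two-finger parallel gripper is mounted at the origin on the work surface. World frame = base frame: x ahead of the robot, y to its left, z up, the work surface at z = 0. Lengths are in mm, angles in rad, forces in N, time in s.
With the tool pointing down it reaches from about 425 to 875 mm from the base axis. Payload 9.9 kg.
Tool frame: the origin (TCP) lies at the very end of the fingers, on their centre line; the grasp point (between the pads) lies 19 mm behind it (env.pinch_z is the distance from the TCP to the grasp point, in mm); x points along the fingers, y is the direction in which the jaws open and shut, and the axes are right-handed (so a half turn about x gives the same grasp; the last joint's range is limited). The gripper opens to 85 mm and grips with 20 to 120 N. Pads are 22 mm wide; open, the fingers measure 114 mm over their backs; the gripper's body (76 mm by 85 mm) begins 54 mm behind the grasp point. The pads swing forward as they close: fully open they stand 13 mm farther back than shut.
Start: joints at [1.175, 0.576, 0.025, 1.437, -0.015, 1.129, -0.057], TCP at [207.076, -642.455, 231.289] pointing down, gripper open.
Joint ranges: [-2.76, 2.76], [-0.34, 2.15], [-1.52, 1.57], [0.19, 2.46], [-1.09, 4.23], [0.17, 1.99], [-2.82, 2.82]. Speed limits (rad/s): [2.22, 2.22, 3.01, 3.01, 3.14, 3.14, 3.14].

## Interface

Orientations are given as a unit quaternion [x, y, z, w].
In Python, from cell import env gives the robot as it stands.
- The arm moves only by the tool jog_arm, never from a script. Its arguments are lists of equal length, an entry for each row: "offset": the shift along the tool's x, y, z each as a share of 0.075 m, from -1 to 1, a list of three; "turn": the turn about the tool's x as a share of pi/2 rad, from -1 to 1; "jaw": the closure, from 0 (fully open) to 1 (shut). In form: {"offset": [[x, y, z], ...], "turn": [turn, ...], "jaw": [jaw, ...]}. A call has 1 to 20 rows; each row shifts and turns the commanded pose from where the row before left it, along the tool's axes as they then stand; what a row does not reach is not made up. A row lasts 1/12 s, in which the tool goes at most 41.7 mm and 7.16 degrees, less where a joint would pass 70% of its speed; a pose out of reach is approached as far as the arm can. A call with a number of a shift or a turn outside -1 to 1 is refused whole. A call with a gripper value outside its range is refused whole. The fingers move at their own pace and stop on an object; "force" is the grip in N (left out, the last holds). Time passes only in rows, so rows that do not move let the fingers close. It gives the time, the measured TCP pose, the force and the opening at its end, in the units of the state.
- env.observe(): the state, without advancing time (a new reading comes with each control period).
- env.grab_frame(name): name is "scene" or "top"; returns the picture (420x560x3 uint8, blue, green, red); there is no depth.
- env.camera_model(name): a dict with "K" (3x3 intrinsics, pixels), "dist_coeffs" ([k1, k2, p1, p2, k3] as OpenCV has them; the pictures are not rectified), "pose" (4x4, takes a point from camera to world coordinates). Camera axes: x right, y down, z forward; pixel columns grow to the right and rows downward; lengths in mm; the calibration is good to about 2 mm. A picture is of the moment at which its call begins. camera_model takes no time and is no camera call.
- env.finish_job(): hands the job in, once; it reports no verdict.
The state is a dict: "time_s": time; "q": joint angles; "joint_velocities": joint speeds; "tau": joint torques, N m; "position": TCP position; "orientation": TCP orientation; "contact_force": force on the tool from outside, world axes, zero at the start; "ft_torque": the same for the moment, N m; "gripper_width": finger opening in mm.
Only numpy, scipy, OpenCV 4.12 (cv2) and the standard library are available. Lean on these libraries where they do the work, as an engineer would, in place of code of your own. Each camera call takes 0.05 s, during which the arm holds its last target.

## Working session

There is one attempt and no reset: what is moved stays moved. The work goes in short steps, Python scripts to look and compute and a tool call to move; the robot and the scene stay as the last step left them, time stands still between calls to the robot, and variables do not carry over. Pictures are saved under pics/ and viewed, and the job is handed in when it is done.

Besides the shell and the picture viewer there is one more tool, called as name(argument=value, ...) on one line, values as JSON. jog_arm: Moves the arm, as the interface text tells. Shift numbers are shares of 0.075 m and turn numbers shares of pi/2 rad, none past 1 either way. Its arguments: {"type":"object","properties":{"offset":{"type":"array"},"turn":{"type":"array"},"jaw":{"type":"array"},"force":{"type":"number"}},"required":["offset","turn","jaw"]}

```bash
ls; mkdir -p pics; python3 - <<'E'
from cell import env
import cv2,numpy as np
for n in("scene","top"):
    cv2.imwrite(f"pics/{n}0.png",env.grab_frame(n)); m=env.camera_model(n); print(n,np.round(m["K"],1).tolist(),m["dist_coeffs"],np.round(m["pose"],3).tolist())
print(env.observe(),env.pinch_z)
E
```

```text
pics
scene [[433.7, 0.0, 276.1], [0.0, 433.7, 212.8], [0.0, 0.0, 1.0]] [-0.12090916  0.          0.          0.          0.        ] [[-0.133, 0.643, -0.754, 1124.925], [0.991, 0.095, -0.093, 44.392], [0.011, -0.76, -0.65, 617.856], [0.0, 0.0, 0.0, 1.0]]
top [[440.4, 0.0, 274.7], [0.0, 440.4, 208.9], [0.0, 0.0, 1.0]] [0.04113308 0.         0.         0.         0.        ] [[-0.029, -0.998, 0.061, 516.82], [-0.999, 0.031, 0.026, -14.171], [-0.028, -0.06, -0.998, 976.887], [0.0, 0.0, 0.0, 1.0]]
{'time_s': 0.1, 'q': array([ 1.17520127,  0.57645888,  0.02484033,  1.43779678, -0.01500356,
        1.12898937, -0.05650552]), 'joint_velocities': array([-0.00173551, -0.00390991,  0.00132573, -0.00113138,  0.00046638,
        0.00308222,  0.00022013]), 'tau': array([ 4.36272559e-03, -7.67305112e+01,  2.25693092e+00, -2.86601740e+01,
        1.57374877e-02,  8.72641685e-03,  2.97719976e-05]), 'position': array([ 206.96192443, -642.08040129,  230.53104338]), 'orientation': array([-0.69842522, -0.11030968,  0.69863371, -0.10929284]), 'contact_force': array([-0.57494641,  0.05619371, -0.71138125]), 'ft_torque': array([ 0.03965944, -0.01848135,  0.00221726]), 'gripper_width': 85.42248861840957} 18.700000000000003
```

View pics/scene0.png

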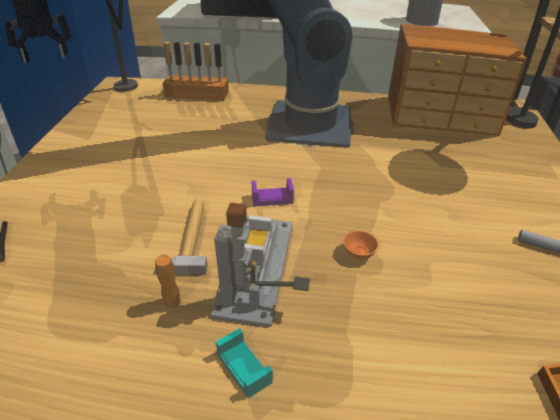

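View pics/top0.png

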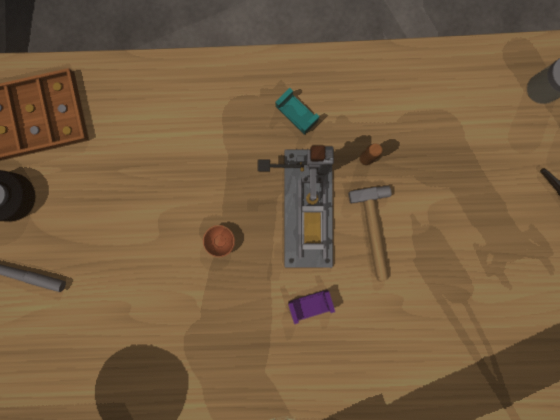

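The scene view shows the stand at about (255,270), with the knob at (237,214) and the pad at (302,283). In the top view the stand spans (285-333, 150-267), the knob is at (318,152), the pad at (264,166) and the cradle at (313,228). The purple and turquoise look-alikes are separate from it. I'll zoom in for the details.

```bash
python3 - <<'E'
import cv2
a=cv2.imread("pics/top0.png")[135:280,235:405]; cv2.imwrite("pics/t1.png",cv2.resize(a,None,fx=4,fy=4,interpolation=cv2.INTER_CUBIC))
a=cv2.imread("pics/scene0.png")[190:335,145:330]; cv2.imwrite("pics/s1.png",cv2.resize(a,None,fx=4,fy=4,interpolation=cv2.INTER_CUBIC))
E
```

```text
(no output)
```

View pics/t1.png

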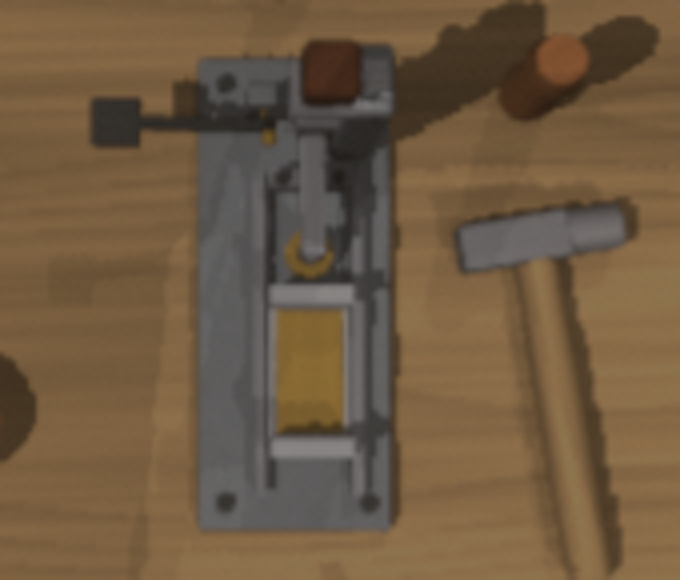

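View pics/s1.png

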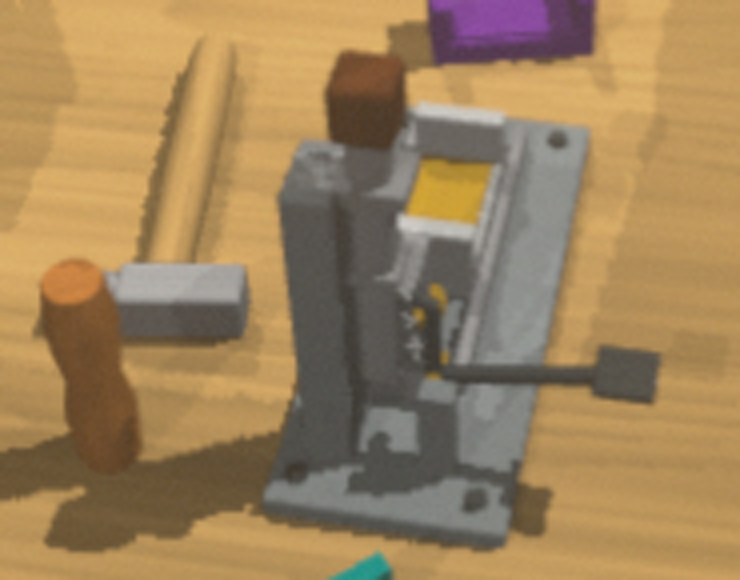

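```bash
cat > h.py <<'E'
from cell import env
import cv2,numpy as np
OFF={"top":(235,135),"scene":(145,190)}
def ray(n,px):
    m=env.camera_model(n); p=cv2.undistortPoints(np.array([[px]],float),np.array(m["K"]),np.array(m["dist_coeffs"]))[0,0]
    T=np.array(m["pose"]); return T[:3,3],T[:3,:3]@np.array([p[0],p[1],1])
def plane(n,px,z):
    o,d=ray(n,px); return (o+d*(z-o[2])/d[2])
def z2(n,p): return (OFF[n][0]+p[0]/4-.375,OFF[n][1]+p[1]/4-.375)
def proj(n,P):
    m=env.camera_model(n); T=np.linalg.inv(np.array(m["pose"]))
    r,_=cv2.Rodrigues(T[:3,:3]); return cv2.projectPoints(np.array([P],float).reshape(-1,1,3),r,T[:3,3],np.array(m["K"]),np.array(m["dist_coeffs"]))[0][:,0]
def tri(a,b):
    o1,d1=ray("top",a);o2,d2=ray("scene",b)
    A=np.stack([d1,-d2],1);s=np.linalg.lstsq(A,o2-o1,rcond=None)[0]
    p,q=o1+s[0]*d1,o2+s[1]*d2; return (p+q)/2,np.linalg.norm(p-q)
E
python3 - <<'E'
from h import *
np.set_printoptions(precision=1,suppress=True)
print("plate top view");P=[plane("top",z2("top",p),12) for p in[(199,59),(392,47),(393,528),(199,528)]]
for p in P:print(p)
print("scene plate");
for p in[(262,503),(507,545),(590,127)]:print(plane("scene",z2("scene",p),12))
print("pad",tri(z2("top",(116,121)),z2("scene",(627,371))))
print("pad top z?",[plane("top",z2("top",(116,121)),z) for z in(40,60)])
for c in[((304,43),(405,62)),((361,43),None)]:
    if c[1]:print(tri(z2("top",c[0]),z2("scene",c[1])))
print("near lip top", [plane("top",z2("top",p),51) for p in[(270,456),(354,456)]],"far",[plane("top",z2("top",p),51) for p in[(270,287),(354,287)]])
E
```

```text
plate top view
[706.9 -13.9  12. ]
[ 709.8 -120.3   12. ]
[ 446.6 -111.1   12. ]
[449.4  -6.   12. ]
scene plate
[ 703.4 -117.6   12. ]
[709.3 -12.   12. ]
[445.1  -5.5  12. ]
pad (array([663.4,  30.1,  76.5]), np.float64(0.575401210282349))
pad top z? [array([669.4,  31.6,  40. ]), array([666.1,  30.6,  60. ])]
(array([668.4, -56.8, 232.7]), np.float64(4.165036851255275))
near lip top [array([488.4, -44.6,  51. ]), array([487.2, -88.4,  51. ])] far [array([576.9, -47.6,  51. ]), array([575.5, -91.6,  51. ])]
```

```bash
python3 - <<'E'
import cv2,numpy as np
a=cv2.imread("pics/top0.png")[140:175,295:345]; b=cv2.imread("pics/scene0.png")[195:240,210:260]
a=cv2.resize(a,(400,280),interpolation=cv2.INTER_CUBIC);b=cv2.resize(b,(400,360),interpolation=cv2.INTER_CUBIC)
a=np.vstack([a,np.zeros((80,400,3),np.uint8)])
cv2.imwrite("pics/k.png",cv2.convertScaleAbs(np.hstack([a,b]),alpha=2))
E
```

```text
(no output)
```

View pics/k.png

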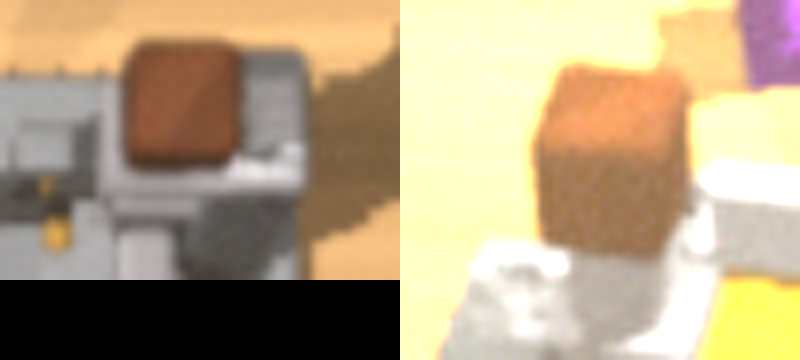

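```bash
python3 - <<'E'
from h import *
np.set_printoptions(precision=1,suppress=True)
t=lambda x,y:(295+x/8-.44,140+y/8-.44); s=lambda x,y:(210+x/8-.44,195+y/8-.44)
print(tri(t(128,42),s(282,156)),tri(t(240,42),s(140,148)))
# back corners
print(tri(t(128,160),s(287,70)),tri(t(236,160),s(165,66)))
# predicted
O=np.array([595.5,-69.5]);th=-.032;R=np.array([[np.cos(th),-np.sin(th)],[np.sin(th),np.cos(th)]])
for Z in(195,200,205,210):
  P=[np.r_[O+R@np.array([65+a,b]),Z] for a,b in((13,13),(13,-13),(-13,13),(-13,-13))]
  print(Z,((proj("top",P)+.44-[295,140])*8).round().tolist(),((proj("scene",P)+.44-[210,195])*8).round().tolist())
E
```

```text
(array([672.1, -57.8, 219.3]), np.float64(3.6157918400701243)) (array([671.7, -82.8, 217.6]), np.float64(2.186752281022738))
(array([647. , -59.3, 218.1]), np.float64(1.0553016525783387)) (array([646.5, -82.5, 215.9]), np.float64(0.4399750349990594))
195 [[119.0, 58.0], [236.0, 57.0], [120.0, 173.0], [236.0, 173.0]] [[268.0, 263.0], [128.0, 246.0], [299.0, 170.0], [163.0, 154.0]]
200 [[121.0, 53.0], [238.0, 53.0], [121.0, 170.0], [238.0, 169.0]] [[267.0, 243.0], [127.0, 225.0], [298.0, 150.0], [162.0, 134.0]]
205 [[122.0, 49.0], [240.0, 48.0], [122.0, 166.0], [240.0, 165.0]] [[266.0, 222.0], [125.0, 205.0], [297.0, 129.0], [160.0, 113.0]]
210 [[123.0, 44.0], [242.0, 44.0], [123.0, 162.0], [242.0, 162.0]] [[265.0, 201.0], [123.0, 184.0], [297.0, 108.0], [159.0, 92.0]]
```

```bash
cat >> h.py <<'E'
from scipy.spatial.transform import Rotation as Ro
def go(P,yaw=None,Pref=None):
    """rows-shares needed: tool shift from measured pose to P (mm), in tool axes, total mm"""
    s=env.observe();R=Ro.from_quat(s["orientation"]).as_matrix()
    return R.T@(np.array(P)-s["position"])
def st():
    s=env.observe();R=Ro.from_quat(s["orientation"]).as_matrix()
    print("t",s["time_s"].__round__(2),"p",np.round(s["position"],1),"F",np.round(s["contact_force"],1),"w",round(s["gripper_width"],1)); print("R",np.round(R,4).tolist(), "yaw of tool y deg",np.degrees(np.arctan2(R[1,1],R[0,1])))
E
python3 - <<'E'
from h import *
st(); print(env.observe()["q"]); print(go((659.3,-70.6,245)))
E
```

```text
t 0.1 p [ 207.  -642.1  230.5] F [-0.6  0.1 -0.7] w 85.4
R [[-0.0005, 0.3068, -0.9518], [0.0014, -0.9518, -0.3068], [-1.0, -0.0015, 0.0001]] yaw of tool y deg -72.13364469326635
[ 1.17520127  0.57645888  0.02484033  1.43779678 -0.01500356  1.12898937
 -0.05650552]
[ -13.91603814 -405.16506498 -605.85191951]
```

jog_arm(offset=[[-0.13,0,0],[-0.13,0,0],[-0.13,0,0],[0,-0.3,-0.22],[0,-0.39,-0.29],[0,-0.39,-0.29],[0,-0.39,-0.29],[0,-0.39,-0.29],[0,-0.39,-0.29],[0,-0.39,-0.29],[0,-0.39,-0.29],[0,-0.39,-0.29],[0,-0.39,-0.29],[0,-0.39,-0.29],[0,-0.39,-0.29],[0,-0.39,-0.29],[0,-0.39,-0.29],[0,-0.39,-0.29],[0,-0.39,-0.29],[0,0,0]], turn=[0.073,0.073,0.073,0,0,0,0,0,0,0,0,0,0,0,0,0,0,0,0,0], jaw=[0.4,0.4,0.4,0.4,0.4,0.4,0.4,0.4,0.4,0.4,0.4,0.4,0.4,0.4,0.4,0.4,0.4,0.4,0.4,0.4], force=40)

```text
time_s: 1.77
position: [569.0, -183.9, 259.8]
orientation: [0.708, -0.006, -0.707, -0.01]
contact_force: [-0.1, 1.5, -0.5]
gripper_width: 51.3
```

```bash
python3 - <<'E'
from h import *
st(); print(go((659.3,-70.6,240)))
E
```

```text
t 1.77 p [ 569.  -183.9  259.8] F [-0.1  1.5 -0.5] w 51.3
R [[0.0015, -0.0221, -0.9998], [0.0048, -0.9997, 0.0222], [-1.0, -0.0048, -0.0014]] yaw of tool y deg -91.26898162011666
[  20.47464488 -115.16487602  -87.77142939]
```

jog_arm(offset=[[0,-0.38,-0.29],[0,-0.38,-0.29],[0,-0.38,-0.29],[0,-0.38,-0.29],[0.13,0,0],[0.13,0,0],[0,0,0],[0,0,0]], turn=[0.006,0,0,0,0,0,0,0], jaw=[0.4,0.4,0.4,0.4,0.4,0.4,0.4,0.4])

```text
time_s: 2.43
position: [654.8, -83.5, 240.2]
orientation: [-0.706, 0.016, 0.708, 0.015]
contact_force: [-0.2, -0.2, 0.6]
gripper_width: 51.2
```

```bash
python3 - <<'E'
from h import *
st(); print(go((659.3,-70.6,186)))
a=env.grab_frame("scene")[90:300,130:350]; cv2.imwrite("pics/s2.png",cv2.resize(a,None,fx=2.6,fy=2.6))
b=env.grab_frame("top")[60:270,220:440]; cv2.imwrite("pics/t2.png",cv2.resize(b,None,fx=2.6,fy=2.6))
E
```

```text
t 2.43 p [654.8 -83.5 240.2] F [-0.2 -0.2  0.6] w 51.2
R [[-0.0023, -0.0432, -0.9991], [-0.0006, -0.9991, 0.0432], [-1.0, 0.0007, 0.0022]] yaw of tool y deg -92.4775533216646
[ 54.22655698 -13.08869847  -4.1055921 ]
```

View pics/s2.png

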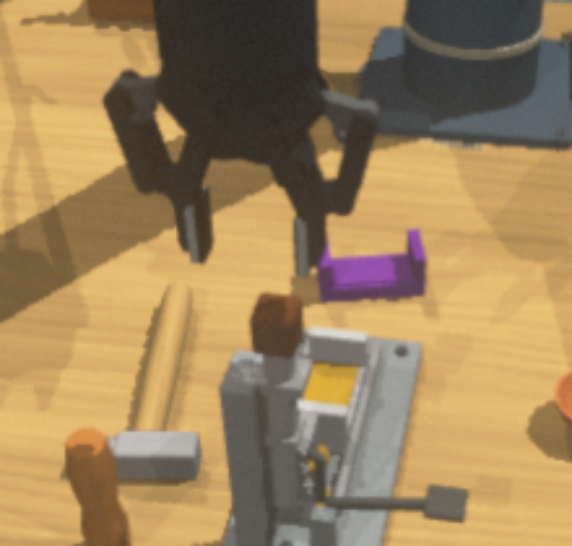

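jog_arm(offset=[[0,-0.175,-0.055],[0,0,0],[0,0,0],[0,0,0]], turn=[-0.005,0,0,0], jaw=[0.4,0.4,0.4,0.4])

```text
time_s: 2.87
position: [660.7, -68.8, 241.3]
orientation: [0.707, -0.012, -0.707, -0.012]
contact_force: [-0.4, -0.7, -0.5]
gripper_width: 51.6
```

```bash
python3 - <<'E'
from h import *
st(); print(go((659.3,-70.6,186)))
a=env.grab_frame("scene")[90:300,130:350]; cv2.imwrite("pics/s3.png",cv2.resize(a,None,fx=2.6,fy=2.6))
E
```

```text
t 2.87 p [660.7 -68.8 241.3] F [-0.4 -0.7 -0.5] w 51.6
R [[0.0004, -0.0333, -0.9994], [-0.0, -0.9994, 0.0333], [-1.0, 0.0, -0.0004]] yaw of tool y deg -91.90668275314142
[55.3002645   1.83236228  1.32719   ]
```

View pics/s3.png

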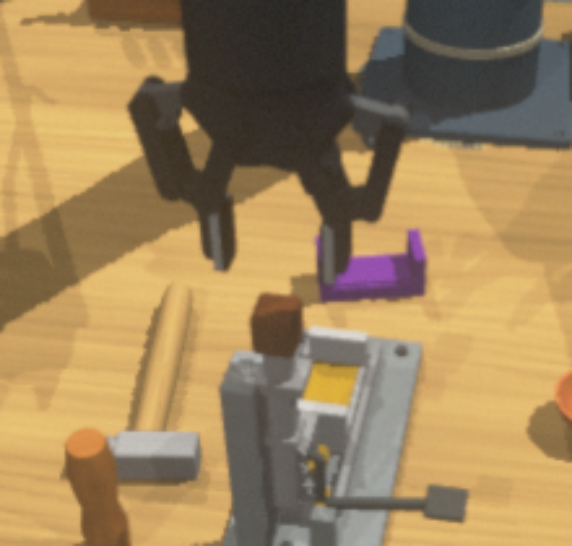

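jog_arm(offset=[[0.15,0.02,0.015],[0.15,0,0],[0.15,0,0],[0.15,0,0],[0.12,0,0],[0,0,0],[0,0,0]], turn=[0,0,0,0,0,0,0], jaw=[0.4,0.4,0.4,0.4,0.4,0.4,0.4])

```text
time_s: 3.5
position: [659.1, -70.5, 186.3]
orientation: [-0.707, 0.012, 0.708, 0.012]
contact_force: [-0.5, -0.1, 0.2]
gripper_width: 50.9
```

jog_arm(offset=[[0,0,0],[0,0,0],[0,0,0],[0,0,0],[0,0,0],[0,0,0]], turn=[0,0,0,0,0,0], jaw=[0.55,0.65,0.75,0.85,0.95,0.95], force=40)

```text
time_s: 4.0
position: [659.8, -71.5, 187.9]
orientation: [0.708, -0.013, -0.706, -0.012]
contact_force: [-0.5, -4.6, 5.2]
gripper_width: 25.4
```

```bash
python3 - <<'E'
from h import *
st()
a=env.grab_frame("scene")[90:300,130:350]; cv2.imwrite("pics/s4.png",cv2.resize(a,None,fx=2.6,fy=2.6))
E
```

```text
t 4.0 p [659.8 -71.5 187.9] F [-0.5 -4.6  5.2] w 25.4
R [[0.0014, -0.0344, -0.9994], [-0.0011, -0.9994, 0.0344], [-1.0, 0.0011, -0.0015]] yaw of tool y deg -91.97315279527702
```

View pics/s4.png

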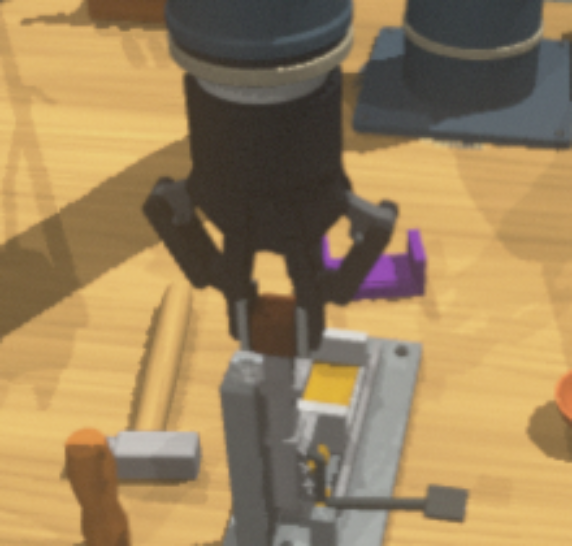

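jog_arm(offset=[[-0.03,0.013,0],[-0.03,0,0],[-0.03,0,0],[0,0,0]], turn=[0,0,0,0], jaw=[0.95,0.95,0.95,0.95])

```text
time_s: 4.38
position: [659.7, -71.5, 193.0]
orientation: [-0.707, 0.012, 0.707, 0.012]
contact_force: [3.8, -3.7, -7.4]
gripper_width: 25.0
```

jog_arm(offset=[[-0.03,0,0],[-0.03,0,0],[0,0,0]], turn=[0,0,0], jaw=[0.95,0.95,0.95])

```text
time_s: 4.63
position: [659.7, -71.5, 197.4]
orientation: [-0.707, 0.012, 0.707, 0.012]
contact_force: [3.6, -3.3, -4.9]
gripper_width: 25.4
```

jog_arm(offset=[[-0.03,0,0],[-0.03,0,0],[0,0,0]], turn=[0,0,0], jaw=[0.95,0.95,0.95])

```text
time_s: 4.88
position: [659.8, -71.5, 202.2]
orientation: [0.707, -0.012, -0.707, -0.012]
contact_force: [4.2, -2.9, -4.5]
gripper_width: 25.6
```

```bash
python3 - <<'E'
from h import *
st()
a=env.grab_frame("scene")[190:335,145:330]; cv2.imwrite("pics/s5.png",cv2.resize(a,None,fx=4,fy=4))
E
```

```text
t 4.88 p [659.8 -71.5 202.2] F [ 4.2 -2.9 -4.5] w 25.6
R [[0.0001, -0.0337, -0.9994], [-0.0, -0.9994, 0.0337], [-1.0, 0.0, -0.0001]] yaw of tool y deg -91.9326627882794
```

View pics/s5.png

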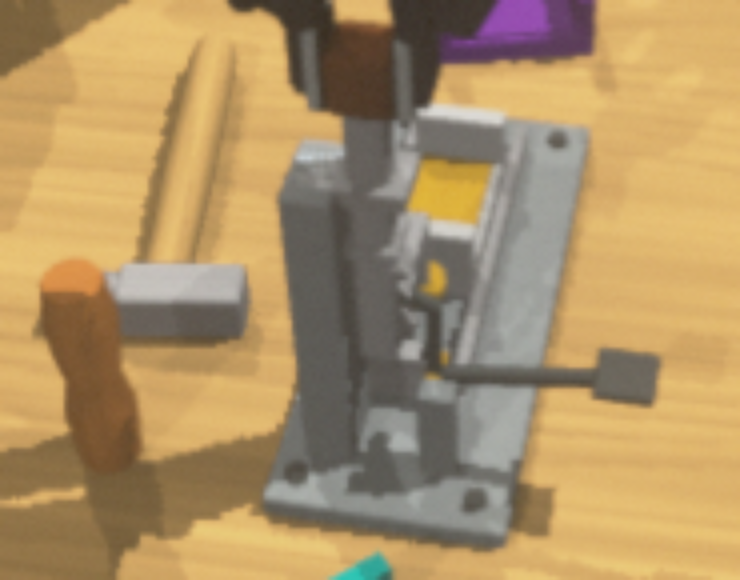

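jog_arm(offset=[[-0.03,0,0],[-0.03,0,0],[-0.03,0,0],[0,0,0]], turn=[0,0,0,0], jaw=[0.95,0.95,0.95,0.95])

```text
time_s: 5.27
position: [659.7, -71.5, 208.6]
orientation: [-0.707, 0.012, 0.707, 0.012]
contact_force: [3.3, -2.6, -4.5]
gripper_width: 25.2
```

jog_arm(offset=[[-0.02,0,0],[0,0,0]], turn=[0,0], jaw=[0.95,0.95])

```text
time_s: 5.43
position: [659.7, -71.5, 210.2]
orientation: [-0.707, 0.012, 0.707, 0.012]
contact_force: [4.6, -3.2, -5.4]
gripper_width: 25.4
```

jog_arm(offset=[[-0.02,0,0],[0,0,0]], turn=[0,0], jaw=[0.95,0.95])

```text
time_s: 5.6
position: [659.7, -71.6, 212.0]
orientation: [0.707, -0.012, -0.707, -0.012]
contact_force: [3.4, -4.6, -3.8]
gripper_width: 25.4
```

jog_arm(offset=[[-0.02,0,0],[0,0,0]], turn=[0,0], jaw=[0.95,0.95])

```text
time_s: 5.77
position: [659.7, -71.5, 213.5]
orientation: [0.707, -0.012, -0.707, -0.012]
contact_force: [4.2, -3.8, -5.3]
gripper_width: 25.7
```

jog_arm(offset=[[-0.02,0,0],[0,0,0]], turn=[0,0], jaw=[0.95,0.95])

```text
time_s: 5.93
position: [659.7, -71.5, 214.7]
orientation: [-0.707, 0.012, 0.707, 0.012]
contact_force: [4.5, -3.9, -6.5]
gripper_width: 25.3
```

jog_arm(offset=[[-0.02,0,0],[0,0,0]], turn=[0,0], jaw=[0.95,0.95])

```text
time_s: 6.1
position: [659.7, -71.5, 216.0]
orientation: [-0.707, 0.012, 0.707, 0.012]
contact_force: [5.0, -3.4, -7.9]
gripper_width: 25.1
```

```bash
python3 - <<'E'
from h import *
st()
a=env.grab_frame("scene")[190:335,145:330]; cv2.imwrite("pics/s6.png",cv2.resize(a,None,fx=4,fy=4))
E
```

```text
t 6.1 p [659.7 -71.5 216. ] F [ 5.  -3.4 -7.9] w 25.1
R [[-0.0002, -0.0337, -0.9994], [-0.0001, -0.9994, 0.0337], [-1.0, 0.0001, 0.0002]] yaw of tool y deg -91.93076897976425
```

View pics/s6.png

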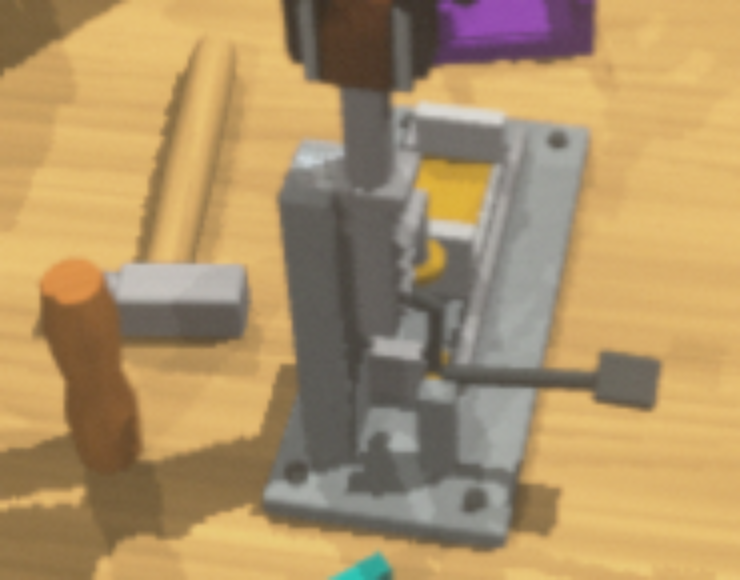

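```bash
python3 - <<'E'
from h import *
O=np.array([595.5,-69.5])
t=np.linspace(0,2*np.pi,80)
for r in(5.5,17.5,29.5,32,35,41.5):
  P=np.c_[O[0]+13*np.cos(t),O[1]+13*np.sin(t),np.full(80,16+r)]
  q=(proj("scene",P)+.375-[145,190])*4; q0=(proj("top",P)+.375-[235,135])*4
  print(r,"scene x",q.min(0).round(),q.max(0).round(),"top",q0.min(0).round(),q0.max(0).round())
for f in("s1","s5","s6","t1"):
  a=cv2.cvtColor(cv2.imread(f"pics/{f}.png"),cv2.COLOR_BGR2HSV)
  m=cv2.inRange(a,(18,120,90),(30,255,255)); n,l,s,c=cv2.connectedComponentsWithStats(m)
  print(f,[x[:5].tolist() for x in s[1:] if x[4]>60 and x[0]>250 and x[0]<500])
E
```

```text
5.5 scene x [390. 292.] [447. 334.] top [283. 231.] [332. 279.]
17.5 scene x [389. 274.] [446. 316.] top [284. 229.] [333. 277.]
29.5 scene x [388. 256.] [445. 298.] top [285. 227.] [335. 276.]
32 scene x [388. 253.] [445. 295.] top [286. 226.] [335. 276.]
35 scene x [387. 248.] [445. 290.] top [286. 226.] [335. 275.]
41.5 scene x [387. 238.] [445. 280.] top [286. 225.] [336. 274.]
s1 [[406, 157, 84, 66, 4206], [430, 284, 17, 24, 236], [414, 308, 12, 15, 116], [440, 353, 8, 11, 69]]
s5 [[334, 0, 58, 22, 1116], [408, 157, 82, 66, 4072], [423, 262, 23, 34, 541], [440, 353, 8, 11, 70]]
s6 [[415, 157, 76, 66, 3655], [417, 241, 28, 42, 747]]
t1 [[263, 133, 10, 11, 93], [286, 235, 46, 42, 733], [278, 311, 64, 121, 7299]]
```

jog_arm(offset=[[-0.02,0,0],[-0.02,0,0],[0,0,0]], turn=[0,0,0], jaw=[0.95,0.95,0.95])

```text
time_s: 6.4
position: [659.7, -71.5, 218.7]
orientation: [-0.707, 0.012, 0.707, 0.012]
contact_force: [5.9, -3.4, -9.3]
gripper_width: 25.7
```

jog_arm(offset=[[-0.015,0,0],[0,0,0]], turn=[0,0], jaw=[0.95,0.95])

```text
time_s: 6.57
position: [659.7, -71.6, 219.7]
orientation: [-0.707, 0.012, 0.707, 0.012]
contact_force: [6.8, -4.3, -10.7]
gripper_width: 25.1
```

jog_arm(offset=[[-0.015,0,0],[0,0,0]], turn=[0,0], jaw=[0.95,0.95])

```text
time_s: 6.73
position: [659.7, -71.5, 221.1]
orientation: [-0.707, 0.012, 0.707, 0.012]
contact_force: [5.8, -3.5, -8.4]
gripper_width: 25.4
```

jog_arm(offset=[[-0.015,0,0],[0,0,0]], turn=[0,0], jaw=[0.95,0.95])

```text
time_s: 6.9
position: [659.7, -71.6, 222.5]
orientation: [-0.707, 0.012, 0.707, 0.012]
contact_force: [4.8, -3.4, -7.4]
gripper_width: 25.6
```

```bash
python3 - <<'E'
from h import *
st()
a=env.grab_frame("scene")[190:335,145:330]; cv2.imwrite("pics/s7.png",cv2.resize(a,None,fx=4,fy=4))
E
```

```text
t 6.9 p [659.7 -71.6 222.5] F [ 4.8 -3.4 -7.4] w 25.6
R [[-0.0002, -0.0338, -0.9994], [-0.0001, -0.9994, 0.0338], [-1.0, 0.0001, 0.0001]] yaw of tool y deg -91.93413253955681
```

View pics/s7.png

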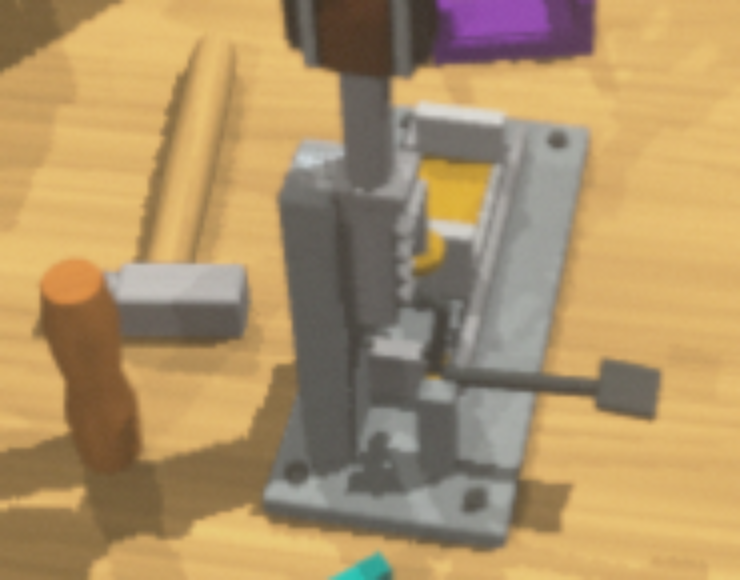

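jog_arm(offset=[[-0.012,0,0],[0,0,0]], turn=[0,0], jaw=[0.95,0.95])

```text
time_s: 7.12
position: [659.7, -71.5, 223.7]
orientation: [0.707, -0.012, -0.707, -0.012]
contact_force: [3.7, -3.3, -3.8]
gripper_width: 25.5
```

jog_arm(offset=[[-0.012,0,0],[0,0,0]], turn=[0,0], jaw=[0.95,0.95])

```text
time_s: 7.28
position: [659.7, -71.5, 224.8]
orientation: [0.707, -0.012, -0.707, -0.012]
contact_force: [4.0, -3.8, -4.3]
gripper_width: 25.4
```

```bash
python3 - <<'E'
from h import *
st()
a=env.grab_frame("scene")[190:335,145:330]; cv2.imwrite("pics/s8.png",cv2.resize(a,None,fx=4,fy=4))
E
```

```text
t 7.28 p [659.7 -71.5 224.8] F [ 4.  -3.8 -4.3] w 25.4
R [[0.0002, -0.0337, -0.9994], [-0.0, -0.9994, 0.0337], [-1.0, 0.0, -0.0002]] yaw of tool y deg -91.93173340176538
```

View pics/s8.png

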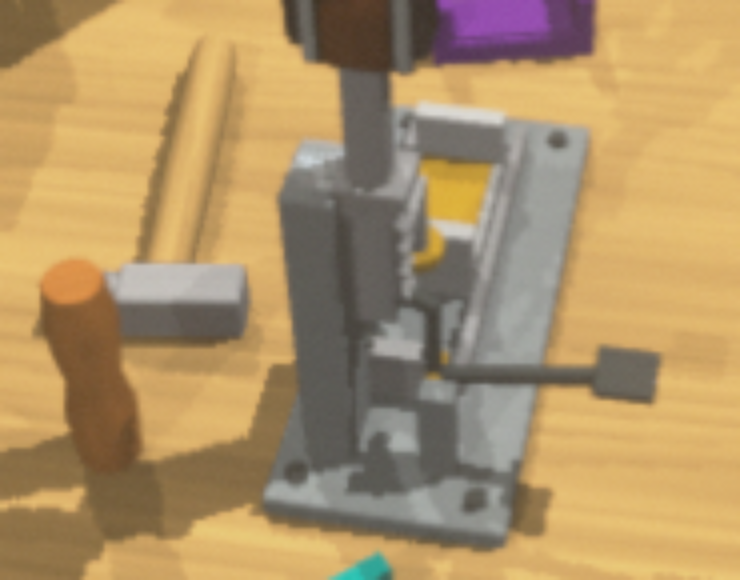

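jog_arm(offset=[[-0.01,0,0],[0,0,0]], turn=[0,0], jaw=[0.95,0.95])

```text
time_s: 7.5
position: [659.7, -71.5, 225.5]
orientation: [0.707, -0.012, -0.707, -0.012]
contact_force: [3.7, -3.4, -4.4]
gripper_width: 25.2
```

jog_arm(offset=[[-0.01,0,0],[0,0,0]], turn=[0,0], jaw=[0.95,0.95])

```text
time_s: 7.67
position: [659.7, -71.5, 226.2]
orientation: [0.707, -0.012, -0.707, -0.012]
contact_force: [3.9, -3.9, -4.3]
gripper_width: 25.6
```

jog_arm(offset=[[-0.01,0,0],[0,0,0]], turn=[0,0], jaw=[0.95,0.95])

```text
time_s: 7.83
position: [659.7, -71.6, 227.0]
orientation: [0.707, -0.012, -0.707, -0.012]
contact_force: [4.0, -3.7, -4.6]
gripper_width: 25.2
```

jog_arm(offset=[[-0.01,0,0],[0,0,0]], turn=[0,0], jaw=[0.95,0.95])

```text
time_s: 8.0
position: [659.7, -71.5, 227.3]
orientation: [-0.707, 0.012, 0.707, 0.012]
contact_force: [5.0, -3.8, -7.0]
gripper_width: 25.2
```

jog_arm(offset=[[-0.01,0,0],[0,0,0]], turn=[0,0], jaw=[0.95,0.95])

```text
time_s: 8.17
position: [659.7, -71.5, 227.4]
orientation: [-0.707, 0.012, 0.707, 0.012]
contact_force: [6.8, -3.6, -12.9]
gripper_width: 25.2
```

Force against no further motion means the top stop, so the rail is past the highest tooth. I'll lower it onto the tooth and let go.

jog_arm(offset=[[0.02,0,0],[0.02,0,0],[0.015,0,0],[0.01,0,0],[0,0,0]], turn=[0,0,0,0,0], jaw=[0.95,0.95,0.95,0.95,0.95])

```text
time_s: 8.58
position: [659.7, -71.5, 224.1]
orientation: [0.707, -0.012, -0.707, -0.012]
contact_force: [4.3, -3.4, -3.2]
gripper_width: 25.2
```

jog_arm(offset=[[0.01,0,0],[0,0,0]], turn=[0,0], jaw=[0.95,0.95])

```text
time_s: 8.75
position: [659.7, -71.5, 223.9]
orientation: [0.707, -0.012, -0.707, -0.012]
contact_force: [2.9, -3.8, 1.4]
gripper_width: 25.3
```

jog_arm(offset=[[0,0,0],[0,0,0],[0,0,0],[0,0,0],[0,0,0],[0,0,0],[0,0,0]], turn=[0,0,0,0,0,0,0], jaw=[0.7,0.6,0.5,0.4,0.4,0.4,0.4])

```text
time_s: 9.33
position: [659.2, -71.3, 223.2]
orientation: [-0.707, 0.012, 0.707, 0.012]
contact_force: [0.5, -0.3, 1.2]
gripper_width: 51.3
```

```bash
python3 - <<'E'
from h import *
st()
a=env.grab_frame("scene")[170:315,145:330]; cv2.imwrite("pics/s9.png",cv2.resize(a,None,fx=4,fy=4))
E
```

```text
t 9.33 p [659.2 -71.3 223.2] F [ 0.5 -0.3  1.2] w 51.3
R [[-0.0005, -0.0337, -0.9994], [0.0003, -0.9994, 0.0337], [-1.0, -0.0002, 0.0005]] yaw of tool y deg -91.92851654063219
```

View pics/s9.png

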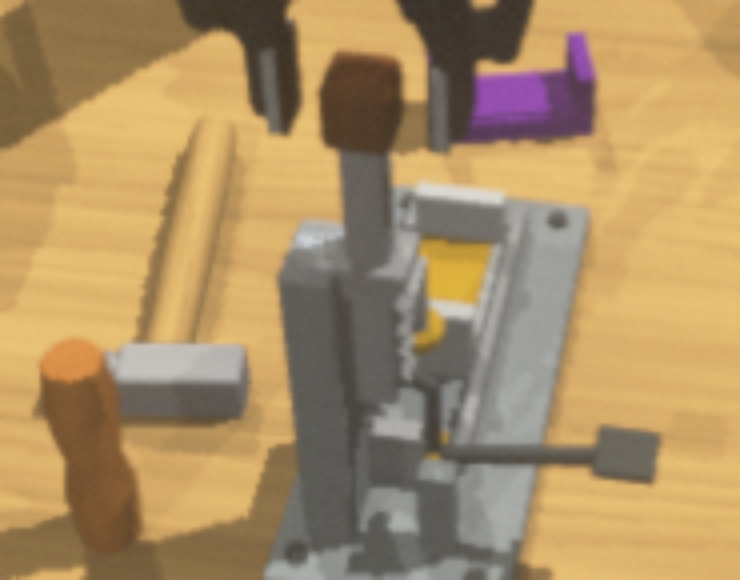

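Released; the knob is free between the fingers and the rail is still up. Next I lift away and go behind the cradle.

jog_arm(offset=[[-0.2,0,0],[-0.25,0,0],[-0.25,0,0],[0,0,0.3],[0,0,0.4],[0,0,0.4],[0,0,0.4],[0,0,0.4],[0,0,0.4],[0,0,0.38],[0.4,0,0],[0.4,0,0],[0.4,0,0],[0.4,0,0],[0.4,0,0],[0.4,0,0],[0.3,0,0],[0,0,0],[0,0,0]], turn=[0,0,0,0,0,0,0,0,0,0,0,0,0,0,0,0,0,0,0], jaw=[0.4,0.4,0.4,0.4,0.6,0.8,1,1,1,1,1,1,1,1,1,1,1,1,1])

```text
time_s: 10.97
position: [457.9, -64.6, 73.0]
orientation: [-0.706, 0.012, 0.708, 0.012]
contact_force: [-0.1, 0.1, -0.4]
gripper_width: -0.3
```

```bash
python3 - <<'E'
from h import *
st(); print(go((458,-65.5,28)))
a=env.grab_frame("scene")[90:300,130:350]; cv2.imwrite("pics/s10.png",cv2.resize(a,None,fx=2.6,fy=2.6))
b=env.grab_frame("top")[135:280,235:405]; cv2.imwrite("pics/t10.png",cv2.resize(b,None,fx=4,fy=4))
E
```

```text
t 10.97 p [457.9 -64.6  73. ] F [-0.1  0.1 -0.4] w -0.3
R [[-0.0024, -0.0338, -0.9994], [0.0002, -0.9994, 0.0338], [-1.0, -0.0001, 0.0024]] yaw of tool y deg -91.93437587845733
[44.99929911  0.87023258 -0.2258932 ]
```

View pics/s10.png

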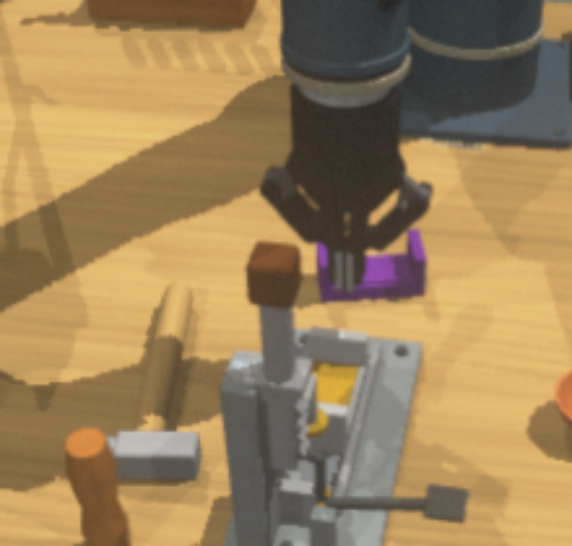

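View pics/t10.png

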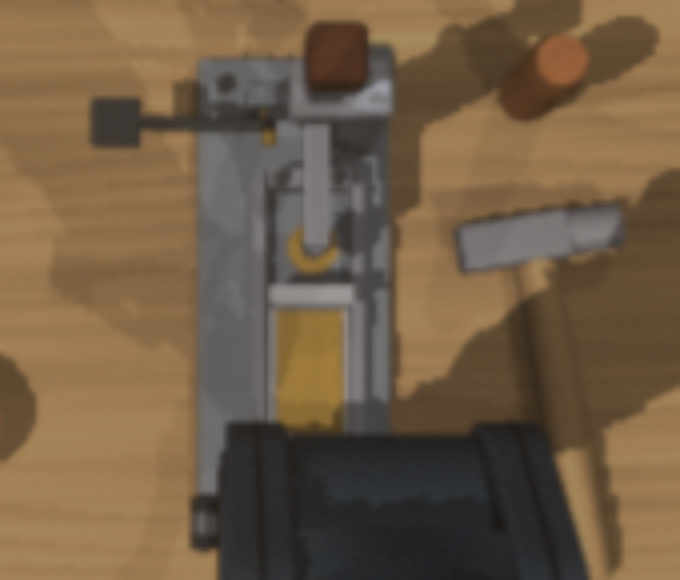

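jog_arm(offset=[[0.25,0.01,0],[0.25,0,0],[0.1,0,0],[0,0,0],[0,0,0]], turn=[0,0,0,0,0], jaw=[1,1,1,1,1])

```text
time_s: 11.48
position: [458.9, -65.5, 29.2]
orientation: [0.707, -0.012, -0.707, -0.012]
contact_force: [0.8, 0.4, -0.1]
gripper_width: -0.1
```

jog_arm(offset=[[0,0,-0.03],[0,0,-0.04],[0,0,-0.04],[0,0,-0.04],[0,0,-0.04],[0,0,-0.04]], turn=[0,0,0,0,0,0], jaw=[1,1,1,1,1,1])

```text
time_s: 11.98
position: [475.8, -66.0, 28.5]
orientation: [-0.707, 0.012, 0.707, 0.012]
contact_force: [-2.7, 0.9, 2.1]
gripper_width: -0.1
```

jog_arm(offset=[[0,0,-0.04],[0,0,-0.04],[0,0,-0.04]], turn=[0,0,0], jaw=[1,1,1])

```text
time_s: 12.23
position: [484.4, -66.4, 28.2]
orientation: [-0.707, 0.012, 0.707, 0.012]
contact_force: [-3.3, 0.4, 2.2]
gripper_width: -0.1
```

jog_arm(offset=[[0,0,-0.04],[0,0,-0.04],[0,0,-0.04],[0,0,-0.04],[0,0,-0.04]], turn=[0,0,0,0,0], jaw=[1,1,1,1,1])

```text
time_s: 12.65
position: [500.1, -66.8, 28.3]
orientation: [0.707, -0.012, -0.707, -0.012]
contact_force: [-0.6, 0.6, -0.5]
gripper_width: -0.2
```

jog_arm(offset=[[0,0,-0.03],[0,0,-0.03],[0,0,-0.03],[0,0,-0.03]], turn=[0,0,0,0], jaw=[1,1,1,1])

```text
time_s: 12.98
position: [508.8, -67.1, 28.3]
orientation: [-0.707, 0.012, 0.707, 0.012]
contact_force: [-1.6, -0.3, -1.5]
gripper_width: -0.0
```

jog_arm(offset=[[0,0,-0.03],[0,0,-0.03],[0,0,-0.02],[0,0,-0.02]], turn=[0,0,0,0], jaw=[1,1,1,1])

```text
time_s: 13.32
position: [516.2, -67.4, 28.4]
orientation: [-0.707, 0.012, 0.707, 0.012]
contact_force: [-2.3, 0.6, 0.1]
gripper_width: 0.1
```

jog_arm(offset=[[0,0,-0.01],[0,0,-0.01],[0,0,-0.01],[0,0,0]], turn=[0,0,0,0], jaw=[1,1,1,1])

```text
time_s: 13.65
position: [518.6, -67.5, 28.4]
orientation: [0.707, -0.012, -0.707, -0.012]
contact_force: [-0.6, 0.0, -0.5]
gripper_width: -0.1
```

jog_arm(offset=[[0,0,-0.01],[0,0,-0.01],[0,0,0]], turn=[0,0,0], jaw=[1,1,1])

```text
time_s: 13.9
position: [520.2, -67.5, 28.4]
orientation: [0.707, -0.012, -0.707, -0.012]
contact_force: [-1.9, 0.3, -1.0]
gripper_width: -0.2
```

jog_arm(offset=[[0,0,-0.01],[0,0,-0.01],[0,0,0]], turn=[0,0,0], jaw=[1,1,1])

```text
time_s: 14.15
position: [521.7, -67.6, 28.4]
orientation: [0.707, -0.012, -0.707, -0.012]
contact_force: [-0.9, 0.6, -0.8]
gripper_width: -0.0
```

```bash
python3 - <<'E'
from h import *
a=env.grab_frame("scene")[90:300,130:350]; cv2.imwrite("pics/s11.png",cv2.resize(a,None,fx=2.6,fy=2.6))
E
```

```text
(no output)
```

View pics/s11.png

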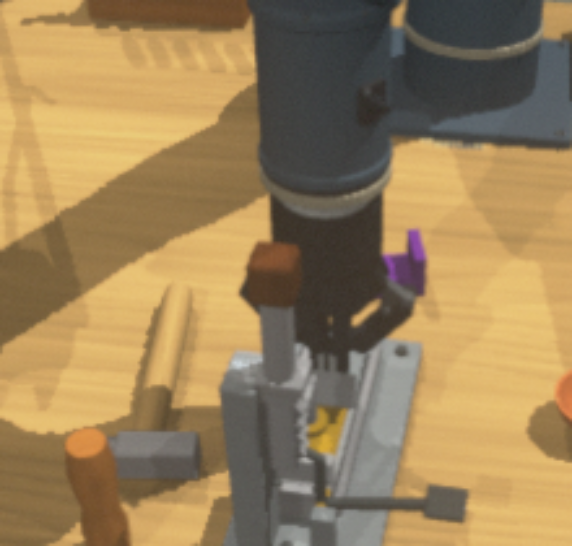

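jog_arm(offset=[[0,0,-0.01],[0,0,-0.01],[0,0,0]], turn=[0,0,0], jaw=[1,1,1])

```text
time_s: 14.45
position: [523.2, -67.6, 28.3]
orientation: [0.707, -0.012, -0.707, -0.012]
contact_force: [-1.1, 0.5, 0.3]
gripper_width: -0.1
```

jog_arm(offset=[[0,0,-0.01],[0,0,-0.01],[0,0,0]], turn=[0,0,0], jaw=[1,1,1])

```text
time_s: 14.7
position: [524.7, -67.7, 28.3]
orientation: [0.707, -0.012, -0.707, -0.012]
contact_force: [-2.6, 0.3, 0.7]
gripper_width: 0.1
```

The cradle now sits under the raised foot, with the blank and the foot at about (325,425). I'll keep going in small steps.

jog_arm(offset=[[0,0,-0.01],[0,0,-0.01],[0,0,0]], turn=[0,0,0], jaw=[1,1,1])

```text
time_s: 14.95
position: [526.2, -67.7, 28.4]
orientation: [0.707, -0.012, -0.707, -0.012]
contact_force: [-1.2, 0.1, -0.0]
gripper_width: -0.4
```

jog_arm(offset=[[0,0,-0.01],[0,0,-0.01],[0,0,0]], turn=[0,0,0], jaw=[1,1,1])

```text
time_s: 15.2
position: [527.8, -67.8, 28.4]
orientation: [0.707, -0.012, -0.707, -0.012]
contact_force: [-1.3, 0.5, 0.3]
gripper_width: 0.1
```

jog_arm(offset=[[0,0,-0.01],[0,0,-0.01],[0,0,0]], turn=[0,0,0], jaw=[1,1,1])

```text
time_s: 15.45
position: [528.2, -67.8, 28.3]
orientation: [-0.706, 0.012, 0.708, 0.012]
contact_force: [-5.3, 0.5, 3.2]
gripper_width: 0.1
```

jog_arm(offset=[[0,0,-0.01],[0,0,0]], turn=[0,0], jaw=[1,1])

```text
time_s: 15.62
position: [528.2, -67.8, 28.2]
orientation: [-0.706, 0.012, 0.708, 0.012]
contact_force: [-6.1, 0.6, 4.6]
gripper_width: -0.1
```

jog_arm(offset=[[0,0,-0.01],[0,0,0]], turn=[0,0], jaw=[1,1])

```text
time_s: 15.78
position: [528.2, -67.8, 28.1]
orientation: [-0.706, 0.012, 0.708, 0.012]
contact_force: [-8.0, 0.9, 7.2]
gripper_width: -0.4
```

jog_arm(offset=[[-0.01,0,-0.01],[0,0,0]], turn=[0,0], jaw=[1,1])

```text
time_s: 15.95
position: [528.2, -68.0, 28.4]
orientation: [-0.705, 0.012, 0.709, 0.012]
contact_force: [-9.3, -0.0, 0.2]
gripper_width: 0.1
```

jog_arm(offset=[[0,0,-0.01],[0,0,0]], turn=[0,0], jaw=[1,1])

```text
time_s: 16.12
position: [528.2, -68.1, 28.2]
orientation: [-0.705, 0.012, 0.709, 0.012]
contact_force: [-10.7, 0.1, 0.9]
gripper_width: 0.1
```

jog_arm(offset=[[0,0,-0.015],[0,0,-0.015],[0,0,0]], turn=[0,0,0], jaw=[1,1,1])

```text
time_s: 16.37
position: [528.2, -68.1, 28.2]
orientation: [-0.703, 0.012, 0.711, 0.012]
contact_force: [-18.1, 0.1, 9.3]
gripper_width: 0.3
```

jog_arm(offset=[[0,0,0],[0,0,0]], turn=[0,0], jaw=[1,1])

```text
time_s: 16.53
position: [528.2, -68.1, 28.2]
orientation: [-0.703, 0.012, 0.711, 0.012]
contact_force: [-17.5, 1.3, 9.5]
gripper_width: -0.3
```

jog_arm(offset=[[-0.008,0,0.007],[0,0,0],[0,0,0]], turn=[0,0,0], jaw=[1,1,1])

```text
time_s: 16.78
position: [528.2, -68.1, 28.4]
orientation: [-0.703, 0.012, 0.711, 0.012]
contact_force: [-14.5, 0.9, 2.2]
gripper_width: -0.3
```

jog_arm(offset=[[0,0,0],[0,0,0],[0,0,0],[0,0,0],[0,0,0],[0,0,0],[0,0,0],[0,0,0]], turn=[0,0,0,0,0,0,0,0], jaw=[1,1,1,1,1,1,1,1])

```text
time_s: 17.45
position: [528.2, -68.1, 28.4]
orientation: [-0.703, 0.012, 0.711, 0.012]
contact_force: [-15.9, -0.1, 2.4]
gripper_width: -0.1
```

jog_arm(offset=[[0,0,0.05],[0,0,0.1],[0,0,0.2],[-0.3,0,0],[-0.4,0,0],[-0.4,0,0],[-0.4,0,0],[0,-0.4,0],[0,-0.4,0],[0,-0.4,0],[0,-0.1,0],[0,0,0],[0,0,0]], turn=[0,0,0,0,0,0,0,0,0,0,0,0,0], jaw=[1,1,1,1,1,1,1,1,1,1,1,1,1])

```text
time_s: 18.53
position: [511.0, 30.1, 142.3]
orientation: [0.707, -0.012, -0.707, -0.012]
contact_force: [-0.4, 0.1, -0.1]
gripper_width: -0.1
```

```bash
python3 - <<'E'
from h import *
st(); print(go((663.4,30.1,100)))
a=env.grab_frame("scene")[170:315,145:330]; cv2.imwrite("pics/s12.png",cv2.resize(a,None,fx=4,fy=4))
b=env.grab_frame("top")[135:280,235:405]; cv2.imwrite("pics/t12.png",cv2.resize(b,None,fx=4,fy=4))
E
```

```text
t 18.53 p [511.   30.1 142.3] F [-0.4  0.1 -0.1] w -0.1
R [[0.0011, -0.0328, -0.9995], [-0.0003, -0.9995, 0.0328], [-1.0, 0.0003, -0.0011]] yaw of tool y deg -91.8824689808391
[  42.49999042   -4.97475599 -152.24690291]
```

View pics/s12.png

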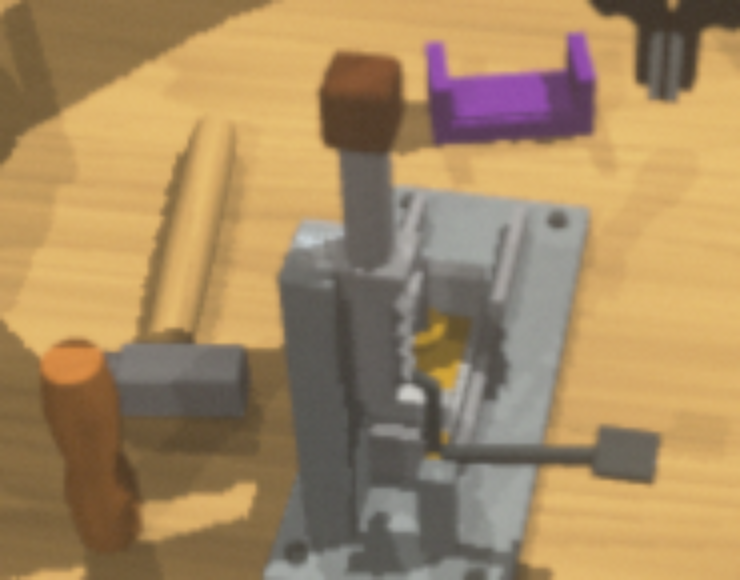

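View pics/t12.png

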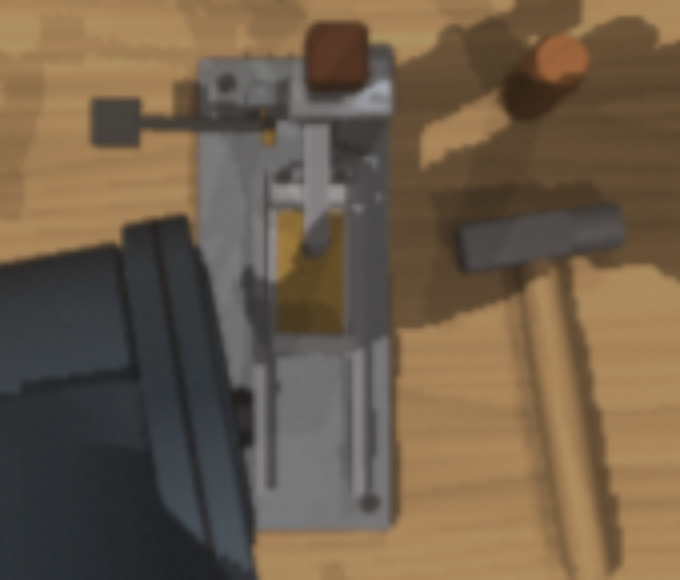

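The cradle is home at the stop with the rail still up. Next is the pawl pad.

jog_arm(offset=[[0,-0.066,-0.4],[0,0,-0.4],[0,0,-0.4],[0,0,-0.4],[0,0,-0.4],[0.2,0,-0.03],[0.2,0,0],[0.16,0,0],[0,0,0],[0,0,0]], turn=[0,0,0,0,0,0,0,0,0,0], jaw=[1,1,1,1,1,1,1,1,1,1])

```text
time_s: 19.47
position: [662.3, 29.1, 99.7]
orientation: [-0.706, 0.013, 0.708, 0.012]
contact_force: [-0.3, -0.8, 1.0]
gripper_width: -0.1
```

```bash
python3 - <<'E'
from h import *
st(); print(go((663.4,30.1,78)))
a=env.grab_frame("scene")[170:315,145:330]; cv2.imwrite("pics/s13.png",cv2.resize(a,None,fx=4,fy=4))
E
```

```text
t 19.47 p [662.3  29.1  99.7] F [-0.3 -0.8  1. ] w -0.1
R [[-0.0017, -0.035, -0.9994], [-0.0004, -0.9994, 0.035], [-1.0, 0.0005, 0.0017]] yaw of tool y deg -92.00517934519492
[21.65448457 -1.0925141  -1.05830221]
```

View pics/s13.png

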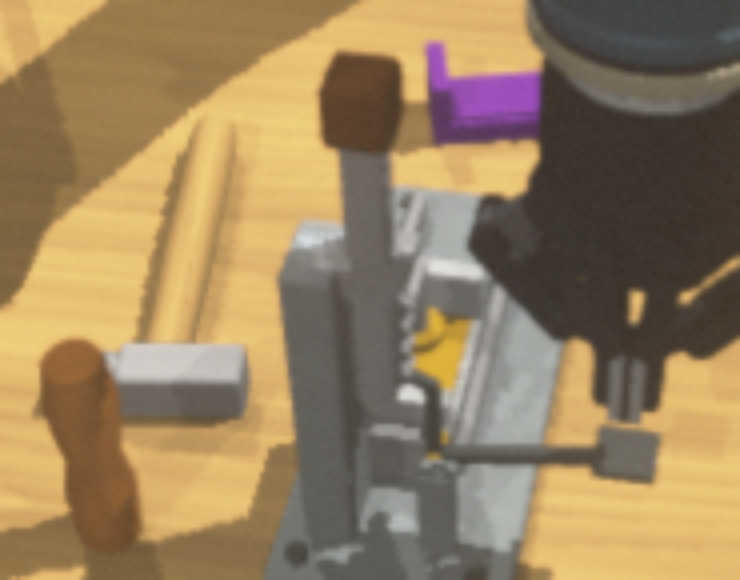

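jog_arm(offset=[[0.08,-0.01,-0.01],[0.06,0,0],[0.06,0,0],[0.03,0,0],[0,0,0]], turn=[0,0,0,0,0], jaw=[1,1,1,1,1])

```text
time_s: 19.93
position: [663.4, 30.9, 82.3]
orientation: [-0.707, 0.012, 0.707, 0.012]
contact_force: [0.3, -0.1, -0.7]
gripper_width: 0.1
```

jog_arm(offset=[[0.03,0,0],[0.03,0,0],[0,0,0]], turn=[0,0,0], jaw=[1,1,1])

```text
time_s: 20.18
position: [663.6, 30.9, 78.1]
orientation: [-0.707, 0.012, 0.707, 0.012]
contact_force: [0.1, -0.5, -0.2]
gripper_width: 0.0
```

jog_arm(offset=[[0.03,0,0],[0.03,0,0],[0,0,0]], turn=[0,0,0], jaw=[1,1,1])

```text
time_s: 20.43
position: [663.9, 30.9, 73.7]
orientation: [0.707, -0.012, -0.707, -0.012]
contact_force: [0.4, -0.8, 0.8]
gripper_width: 0.1
```

jog_arm(offset=[[0.03,0,0],[0.03,0,0],[0,0,0]], turn=[0,0,0], jaw=[1,1,1])

```text
time_s: 20.68
position: [663.9, 31.7, 69.4]
orientation: [0.707, -0.011, -0.707, -0.012]
contact_force: [-0.2, 2.0, 1.8]
gripper_width: -0.1
```

jog_arm(offset=[[0.03,0,0],[0.03,0,0],[0,0,0]], turn=[0,0,0], jaw=[1,1,1])

```text
time_s: 20.93
position: [664.0, 31.6, 64.7]
orientation: [0.707, -0.012, -0.707, -0.012]
contact_force: [1.0, 4.2, 3.9]
gripper_width: 0.1
```

jog_arm(offset=[[0.02,0,0],[0.02,0,0],[0,0,0]], turn=[0,0,0], jaw=[1,1,1])

```text
time_s: 21.18
position: [664.0, 31.4, 61.8]
orientation: [0.707, -0.012, -0.707, -0.012]
contact_force: [0.7, 4.7, 4.3]
gripper_width: -0.2
```

```bash
python3 - <<'E'
from h import *
st()
a=env.grab_frame("scene")[170:315,145:330]; cv2.imwrite("pics/s14.png",cv2.resize(a,None,fx=4,fy=4))
E
```

```text
t 21.18 p [664.   31.4  61.8] F [0.7 4.7 4.3] w -0.2
R [[0.0004, -0.0335, -0.9994], [0.0005, -0.9994, 0.0335], [-1.0, -0.0006, -0.0004]] yaw of tool y deg -91.91717005264277
```

View pics/s14.png

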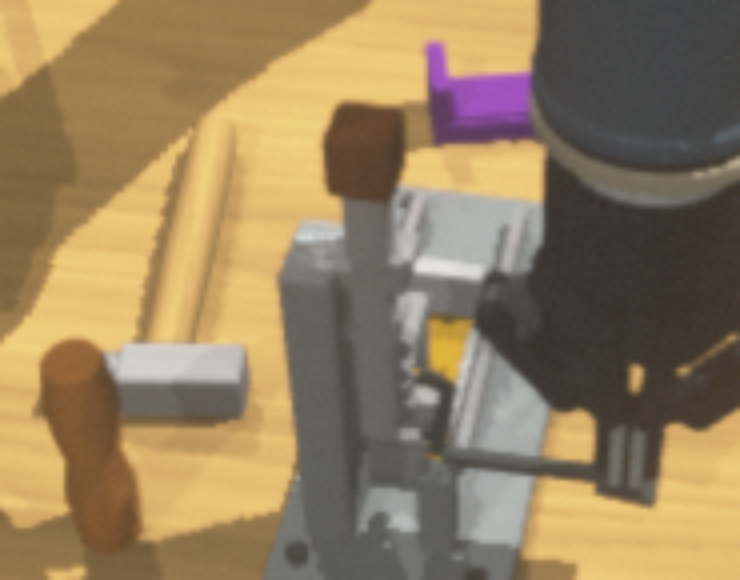

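jog_arm(offset=[[0,0,0],[0,0,0],[0,0,0],[0,0,0],[0,0,0],[0,0,0],[0,0,0],[0,0,0],[0,0,0],[0,0,0],[0,0,0],[0,0,0]], turn=[0,0,0,0,0,0,0,0,0,0,0,0], jaw=[1,1,1,1,1,1,1,1,1,1,1,1])

```text
time_s: 22.23
position: [663.9, 30.9, 62.0]
orientation: [0.707, -0.012, -0.707, -0.012]
contact_force: [1.1, 4.2, 4.8]
gripper_width: -0.0
```

```bash
python3 - <<'E'
from h import *
st()
a=env.grab_frame("scene")[170:315,145:330]; cv2.imwrite("pics/s15.png",cv2.resize(a,None,fx=4,fy=4))
E
```

```text
t 22.23 p [663.9  30.9  62. ] F [1.1 4.2 4.8] w -0.0
R [[0.0001, -0.0338, -0.9994], [0.0, -0.9994, 0.0338], [-1.0, -0.0, -0.0001]] yaw of tool y deg -91.9365145567475
```

View pics/s15.png

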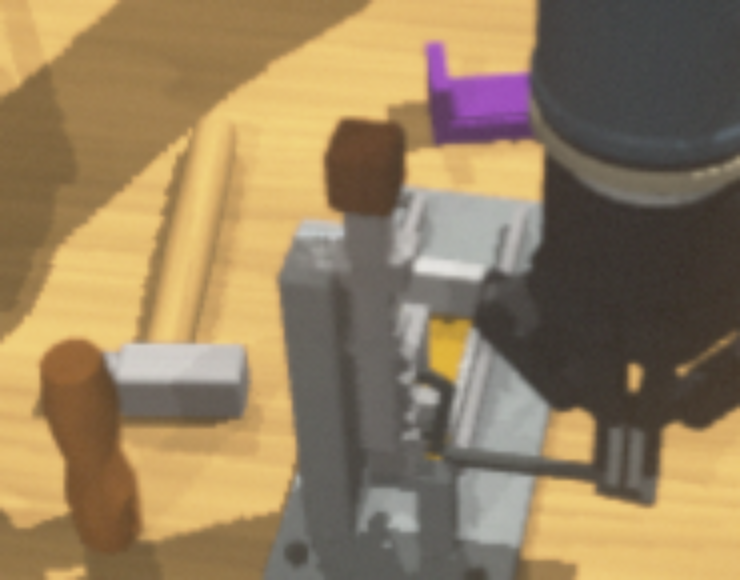

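The knob top moved from y=52 to 119. Scaled by the initial lift (36 mm is about 80 px), the rail dropped about 30 mm to roughly 11.4 mm, so the foot is on the blank. I'll let go of the pad.

jog_arm(offset=[[-0.05,0,0],[-0.1,0,0],[-0.15,0,0],[-0.3,0,0],[-0.3,0,0],[-0.3,0,0],[0,-0.3,0],[0,-0.3,0],[0,0,0],[0,0,0]], turn=[0,0,0,0,0,0,0,0,0,0], jaw=[1,1,1,1,1,1,1,1,1,1])

```text
time_s: 23.12
position: [664.8, 76.9, 152.5]
orientation: [-0.707, 0.011, 0.707, 0.011]
contact_force: [-0.2, -0.8, -0.3]
gripper_width: 0.1
```

```bash
python3 - <<'E'
from h import *
st()
a=env.grab_frame("scene")[170:315,145:330]; cv2.imwrite("pics/s16.png",cv2.resize(a,None,fx=4,fy=4))
b=env.grab_frame("top")[135:280,235:405]; cv2.imwrite("pics/t16.png",cv2.resize(b,None,fx=4,fy=4))
E
```

```text
t 23.12 p [664.8  76.9 152.5] F [-0.2 -0.8 -0.3] w 0.1
R [[-0.0006, -0.0317, -0.9995], [-0.0001, -0.9995, 0.0317], [-1.0, 0.0001, 0.0006]] yaw of tool y deg -91.81922721863619
```

View pics/s16.png

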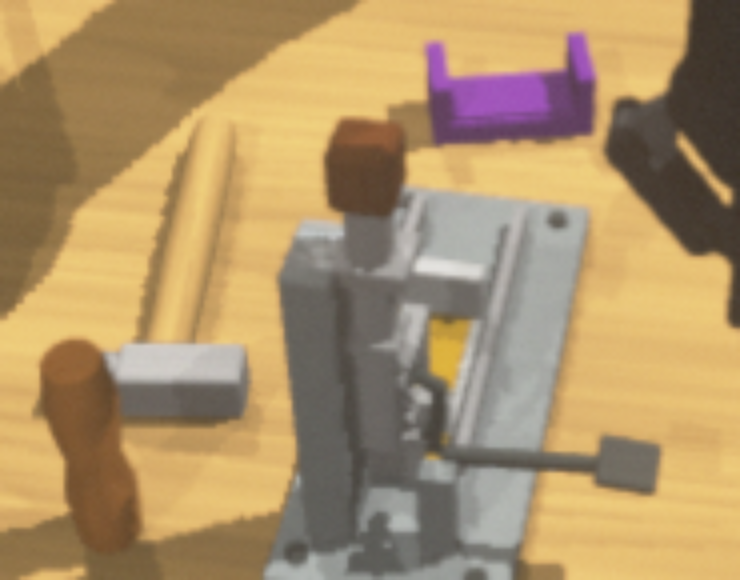

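View pics/t16.png

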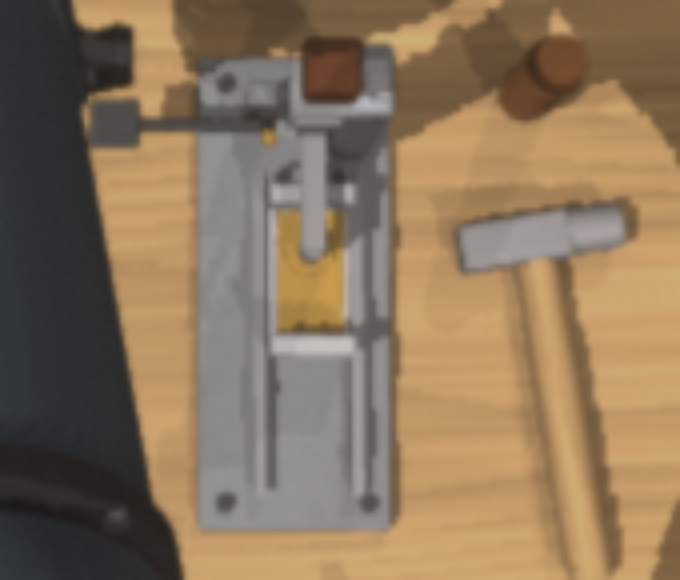

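```bash
python3 - <<'E'
from h import *
st()
a=[plane("top",z2("top",p),51) for p in[(270,353),(354,353)]]; print("near face",np.round(a,1).tolist())
print(env.finish_job())
E
```

```text
t 23.22 p [665.   74.4 152.2] F [0.  0.1 0.3] w -0.2
R [[-0.0006, -0.0348, -0.9994], [-0.0015, -0.9994, 0.0348], [-1.0, 0.0015, 0.0005]] yaw of tool y deg -91.99168757856438
near face [[542.2, -46.4, 51.0], [540.9, -90.3, 51.0]]
the job is handed in; nothing more can be done
None
```

The blank is clamped and I handed the job in at about 23 s of the 67 s allowed; the hand-in gives no verdict.

- **Raising the rail:** I gripped the knob and lifted it until the pawl clicked in. I then confirmed the highest tooth by touching the top stop lightly (about 8 N over the rail's weight) before lowering about 3.5 mm onto the tooth and letting go.
- **Seating the cradle:** I slid it until it met the end stop. The lean was held at about 15 N for 0.9 s. Before I trimmed it, the total push briefly reached about 20 N.
- **Lowering the foot:** I pressed the pad with about 6 N, and the rail sank about 30 mm, to roughly 11.4 mm (estimated from the picture). I then backed the arm clear.

**Last checks:** in the final pictures:
- The foot is on the blank.
- The cradle's near face is at about x = 541 mm (about -54 mm in the stand's frame), inside the -50 to -62 mm home range.
- The hammer and ring clamp look unmoved. I did not check the bowl, as it was outside the last pictures, but the arm did not go near it.
- The wrist force was near zero, so the robot was touching nothing.

**Uncertain:** the released pawl rests partly open on a tooth, at about 0.07 rad by eye. That is under the 0.12 limit, but it is estimated from the picture.

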